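# Lock a paint jar in the bench clamp with its cam lever

### The arm

A 6-joint arm with a two-finger parallel gripper is mounted at the origin on the work surface; the furniture and walls round the work are solid. World frame = base frame: x ahead of the robot, y to its left, z up, the work surface at z = 0. Lengths are in m, angles in rad, forces in N, time in s.
With the tool pointing down it reaches from about 0.4 to 0.825 m from the base axis. Payload 7 kg.
Tool frame: the origin (TCP) lies at the centre of the arm's flange, where the gripper is bolted on; the fingertips stand 178 mm ahead of it and the grasp point (between the pads) lies 159 mm ahead of it; x points along the fingers, y is the direction in which the jaws open and shut, and the axes are right-handed (so a half turn about x gives the same grasp; the last joint's range is limited). The gripper opens to 88 mm and grips with 3 to 60 N. Pads are 19 mm wide; open, the fingers measure 130 mm over their backs; the gripper's body (78 mm by 193 mm) begins 47 mm behind the grasp point.
Start: joints at [-0.978, 0.359, 0.012, 0, -1.224, -0.288], TCP at [0.203, -0.644, 0.405] pointing down, gripper open.
Joint ranges: [-3.07, 3.07], [-1.43, 2.12], [-1.02, 1.25], [-3.03, 1.67], [-3.05, -0], [-3.03, 3.03]. Speed limits (rad/s): [2.39, 2.39, 3.01, 3.14, 3.14, 3.14].

### API

Orientations are given as [roll, pitch, yaw] about the fixed x, y, z axes, in that order (R = Rz(yaw) Ry(pitch) Rx(roll)).
In Python, from station import status, viewer, arm gives the robot as it stands. The module is installed in compiled form; this text tells all that it offers.
- The arm moves only by the tool apply_moves, never from a script. Its argument "commands" is a list of rows, each an object of numbers: "dx", "dy", "dz": the shift along the world's x, y, z in mm; "spin": the turn about the world's z in degrees; "hand": the closure, from 0 (fully open) to 1 (shut). A call has exactly 5 rows; each row shifts and turns the commanded pose from where the row before left it; what a row does not reach is not made up. A row lasts 1/8 s, in which the tool goes at most 62.5 mm and 10.7 degrees, less where a joint would pass 70% of its speed; a pose out of reach is approached as far as the arm can. A call is refused whole if a number of a shift passes 62.5 or a number of a turn 10.7, either way. A call with a gripper value outside its range is refused whole. The fingers move at their own pace and stop on an object; "grip_force" is the grip in N (left out, the last holds). Time passes only in rows, so rows that do not move let the fingers close, or fill a call up. It gives the time, the measured TCP pose, the force and the opening at its end, in the units of the state.
- status.get_state(): the state, without advancing time (a new reading comes with each control period).
- viewer.grab_frame(name): name is "scene" or "top" or "wrist"; returns the picture (480x640x3 uint8, red, green, blue); there is no depth.
- viewer.camera_info(name): a dict with "fx", "fy", "cx", "cy" (pixels), "D" ([k1, k2, p1, p2, k3] as OpenCV has them; the pictures are not rectified), "eye" and "attitude" of the camera in the world; the wrist camera has in their place "T_tool_cam" (4x4, takes a point from camera to tool coordinates, whose origin is the TCP and whose axes are the tool frame's). Camera axes: x right, y up, looking along -z (the intrinsics and any distortion apply to the point x, -y, -z); pixel columns grow to the right and rows downward; lengths in m; the calibration is good to about 2 mm. A picture is of the moment at which its call begins: read the wrist's pose just before it. camera_info takes no time and is no camera call.
- arm.job_done(): hands the job in, once; it reports no verdict.
The state is a dict: "t": time; "q": joint angles; "qd": joint speeds; "joint_efforts": joint torques, N m; "eef_pos": TCP position; "ee_rot": TCP orientation; "force": force on the tool from outside, world axes, zero at the start; "moment": the same for the moment, N m; "width": finger opening in m.
Only numpy, scipy, OpenCV 4.12 (cv2) and the standard library are available. Lean on these libraries where they do the work, as an engineer would, in place of code of your own. Each camera call takes 0.05 s, during which the arm holds its last target.

### The job

One of the two bench clamps has a small lidded jar standing in it, ready to be opened. Push that clamp's sliding jaw up against the jar until the jar is snug against the fixed stop, then flip the clamp's cam lever fully down to lock the jaw. Keep the jar upright, and leave the other clamp (the one round the glass beaker) as it is.

Things in the scene. Friction and masses are not known exactly. Their poses are not given: they have to be found in the camera images.
- vise: The clamp with the jar in it. Origin: centre of its bed's underside, on the table; x is the way the jaw slides, from the jaw to the fixed stop (away from the robot within 17 degrees), z up. Plywood bed 230 x 90 mm, top at 12 mm; low guide strips on it reach z = 20 mm under and behind the jaw. Aluminium fixed stop at the far end: face at x = +85 mm, 62 mm high. Fixed to the table.
- jar_mid (a point): Centre (half-way up) of the small lidded jar that stands upright on that clamp's bed: 52 mm across, 78 mm tall, loose. At the start it stands 3 to 11 mm short of the fixed stop and clear of the jaw.
- vise_lug (a point): Centre of the rear face (facing -x) of the push lug, an upright aluminium plate at the rear end of that clamp's jaw: 10 mm thick, 50 mm wide (y), from 24 to 60 mm above the table, this point at 42 mm. Its axes are the clamp's. The jaw's flat front face (to z = 63 mm) is 78 mm ahead of it. A finger pushing here must stay above the guide strips (z = 20 mm).
- vise_jaw (a joint): Travel of that clamp's jaw, m: 0 drawn back, growing towards the jar. With the jar snug between jaw and fixed stop it reads about 0.045 (end of travel 0.065). Starts at 0 to 0.015. Needs about 3 N to slide and stays where it is left; moves no more once the jar meets the stop.
- vise_lever (a joint): Cam lever of that clamp, rad: 0 standing straight up (jaw free), growing to 1.4 (its end stop) as it flips over to the clamp's -y side (right, seen from the robot), where it lies 10 degrees above level (jaw locked). Starts at 0 to 0.2. Stiff, stays where it is left; from 0.4 on the cam bites and the handle takes about 5 to 12 N. Locked, the jaw resists about 20 N.
- vise_handle (a point): Middle of that lever's handle, 45 mm from the pivot, 17 mm short of the tip. z axis: from pivot to tip along the lever (up when free); x axis: the hinge axis, along the clamp's x. Handle: steel bar 18 mm wide (x), 10 mm thick (y). The pivot is 36 mm above the table, 54.5 mm ahead of the lug's rear face (clamp's x), mid-width, and travels with the jaw.
- spare_jaw (a joint): Travel of the jaw of the other, identical clamp, which has an open glass beaker in it, m; starts at 0 to 0.015. To be left as it is.
- spare_lever (a joint): Cam lever of that other clamp, rad; starts at 0 to 0.2 (up). To be left as it is.
Not all that is in view belongs to the job. Leave any purple look-alike of the vise alone.

How it is judged:
On the way:
1. the jaw is pushed up against the jar, and the jar against the fixed stop, with the lever still up (value of joint vise_jaw above 0.041 m and value of joint vise_lever below 0.6 rad), for 0.2 s.
At the end, for the whole second after the job is handed in: The jaw of the jar's clamp is up against the jar with the jar against the fixed stop (jaw travel 0.041 to 0.052 m, at most about 4 mm of play), the lever is down (above 1.2 rad of 1.4), and the jar stands upright (within 7 degrees) between jaw and stop (within 20 mm of the middle) (value of joint vise_jaw between 0.041 and 0.052 m and value of joint vise_lever above 1.2 rad and x of jar_mid in the frame of vise_lug between 0.098 and 0.11 m and y of jar_mid in the frame of vise_lug between -0.02 and 0.02 m and angle between jar_mid's own z axis and vertical below 0.12 rad); the robot touches nothing.
It fails at once if the jar is tipped over (angle between jar_mid's own z axis and vertical above 0.4 rad).
It fails at once if the other clamp's lever is flipped (value of joint spare_lever above 0.5 rad).
It fails at once if the other clamp's jaw is moved (value of joint spare_jaw above 0.025 m).
It also fails if it takes over 40 s, if anything falls off the work surface, if the arm or the gripper's body presses on something with over 40 N, if the wrist force passes 120 N, or if a joint passes its speed limit or range.

## Working session

There is one attempt and no reset: what is moved stays moved. The work goes in short steps, Python scripts to look and compute and a tool call to move; the robot and the scene stay as the last step left them, time stands still between calls to the robot, and variables do not carry over. Pictures are saved under pics/ and viewed, and the job is handed in when it is done.

Besides the shell and the picture viewer there is one more tool, called after ">>>" as name(argument=value, ...), one argument or row to a line, values as JSON. apply_moves: Moves the arm, as the interface text tells. Its arguments: {"type":"object","properties":{"commands":{"type":"array","items":{"type":"object","properties":{"dx":{"type":"number"},"dy":{"type":"number"},"dz":{"type":"number"},"spin":{"type":"number"},"hand":{"type":"number"}}}},"grip_force":{"type":"number"}},"required":["commands"]}

```bash
ls; mkdir -p pics
python3 - <<'E'
from station import status, viewer, arm
import cv2
print(status.get_state())
for n in ("scene","top","wrist"):
    print(n, viewer.camera_info(n))
    cv2.imwrite(f"pics/{n}0.png", viewer.grab_frame(n)[:,:,::-1])
E
```

```text
pics
{'t': 0.0, 'q': array([-9.77873454e-01,  3.59385844e-01,  1.10819989e-02, -3.47545682e-04,
       -1.22408404e+00, -2.88100325e-01]), 'qd': array([ 0.00168081, -0.00021982, -0.00030777, -0.00116299, -0.00087106,
        0.00095502]), 'joint_efforts': array([ 4.92872332e-04, -5.82720244e+01,  2.93052399e+01,  6.99735001e+00,
        6.73428556e-03, -2.09383011e-04]), 'eef_pos': array([ 0.2025298 , -0.64370605,  0.40373366]), 'ee_rot': array([1.6564545 , 1.56917157, 1.96115869]), 'force': array([0.53284048, 1.11949183, 0.03929806]), 'moment': array([ 0.03946493, -0.01549156, -0.01795194]), 'width': 0.08772721279117303}
scene {'fx': 610.1842384878045, 'fy': 610.1842384878045, 'cx': 328.80481450453937, 'cy': 247.25071540781204, 'D': array([-0.17473681,  0.        ,  0.        ,  0.        ,  0.        ]), 'eye': array([-0.11192929,  0.48932009,  1.0124612 ]), 'attitude': array([ 0.71378689,  0.00598222, -2.27765405])}
top {'fx': 544.1437139454587, 'fy': 544.1437139454587, 'cx': 319.7553366772375, 'cy': 237.73712963920786, 'D': array([-0.16807173,  0.        ,  0.        ,  0.        ,  0.        ]), 'eye': array([3.11437063e-01, 4.26838029e-04, 9.17780025e-01]), 'attitude': array([ 0.18496955,  0.00627036, -1.60014703])}
wrist {'fx': 372.32569200806984, 'fy': 372.32569200806984, 'cx': 313.13015151553054, 'cy': 236.8061980834782, 'D': array([-0.08026706,  0.        ,  0.        ,  0.        ,  0.        ]), 'T_tool_cam': array([[-1.38987266e-03,  2.48665654e-01, -9.68588386e-01,
         2.20930724e-02],
       [ 9.99998647e-01, -5.06534982e-04, -1.56498741e-03,
        -5.62220059e-04],
       [-8.79782518e-04, -9.68589250e-01, -2.48664614e-01,
        -6.69114058e-02],
       [ 0.00000000e+00,  0.00000000e+00,  0.00000000e+00,
         1.00000000e+00]])}
```

View pics/scene0.png

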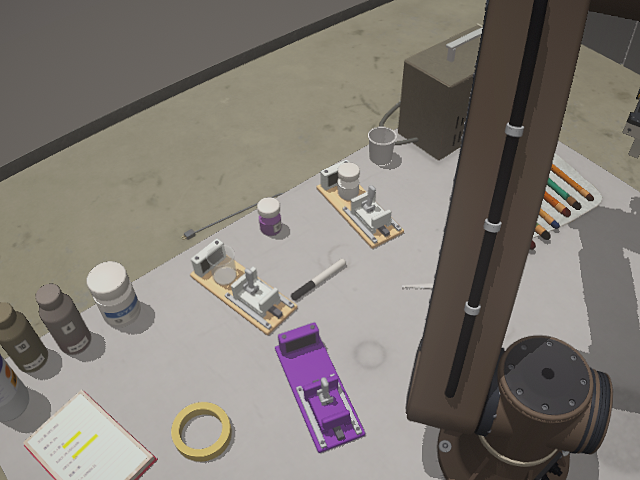

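View pics/top0.png

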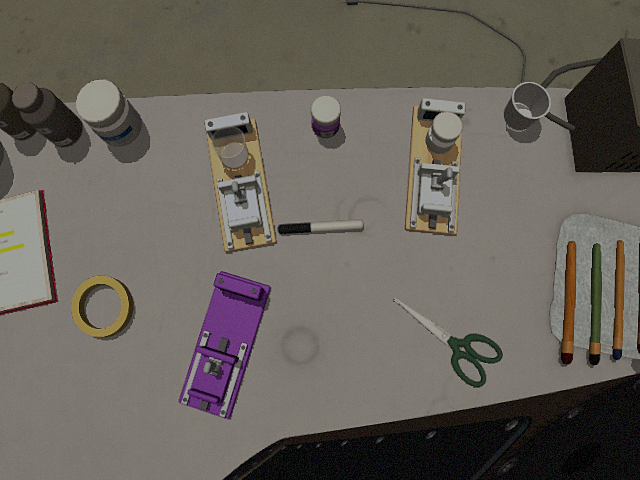

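View pics/wrist0.png

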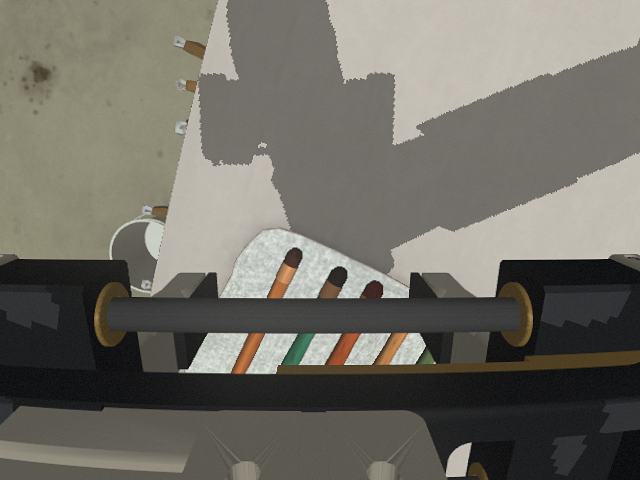

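Candidates: the plywood clamp with the white-lidded jar, top (435,170) / scene (360,205); the plywood clamp with the glass beaker, top (240,185) / scene (245,285); the purple look-alike, top (225,345) / scene (320,390). The description fits the first. I'll check it in a close crop.

```bash
cat > h.py <<'E'
import numpy as np, cv2
from scipy.spatial.transform import Rotation as R
from station import status, viewer, arm
def cam(name, st=None):
    i=viewer.camera_info(name)
    K=np.array([[i["fx"],0,i["cx"]],[0,i["fy"],i["cy"]],[0,0,1]]); D=np.array(i["D"])
    if name=="wrist":
        T=np.eye(4); T[:3,:3]=R.from_euler("xyz",st["ee_rot"]).as_matrix(); T[:3,3]=st["eef_pos"]
        W=T@i["T_tool_cam"]
    else:
        W=np.eye(4); W[:3,:3]=R.from_euler("xyz",i["attitude"]).as_matrix(); W[:3,3]=i["eye"]
    W=W@np.diag([1,-1,-1,1.])  # to opencv axes
    return K,D,W
def ray(c,px):
    K,D,W=c
    u=cv2.undistortPoints(np.array([[px]],float),K,D)[0,0]
    d=W[:3,:3]@np.array([u[0],u[1],1]); return W[:3,3],d/np.linalg.norm(d)
def onz(c,px,z):
    o,d=ray(c,px); return o+d*(z-o[2])/d[2]
def proj(c,P):
    K,D,W=c; M=np.linalg.inv(W)
    return cv2.projectPoints(np.atleast_2d(np.array(P,float)),cv2.Rodrigues(M[:3,:3])[0],M[:3,3],K,D)[0][:,0]
def tri(obs):
    A=np.zeros((3,3));b=np.zeros(3)
    for c,px in obs:
        o,d=ray(c,px);P=np.eye(3)-np.outer(d,d);A+=P;b+=P@o
    X=np.linalg.solve(A,b)
    return X,[np.linalg.norm((np.eye(3)-np.outer(d,d))@(X-o)) for o,d in (ray(c,p) for c,p in obs)]
def crop(img,x0,y0,x1,y1,s,fn):
    cv2.imwrite(fn,cv2.resize(img[y0:y1,x0:x1],None,fx=s,fy=s,interpolation=cv2.INTER_CUBIC))
E
python3 - <<'E'
from h import *
crop(cv2.imread("pics/top0.png"),390,85,490,245,4,"pics/topc.png")
im=cv2.imread("pics/top0.png")
crop(cv2.imread("pics/top0.png"),385,85,485,245,3.7,"pics/topc.png")
crop(cv2.imread("pics/scene0.png"),305,150,415,255,5.5,"pics/scenec.png")
E
```

```text
(no output)
```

View pics/topc.png

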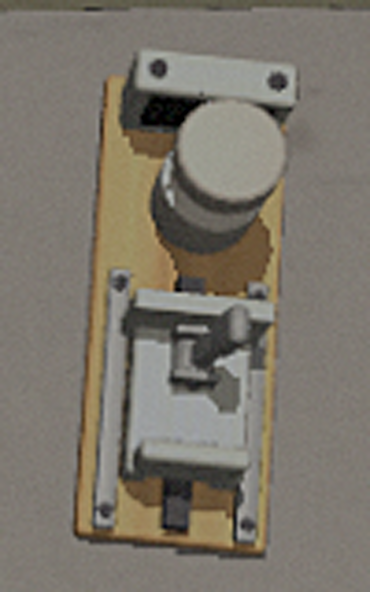

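View pics/scenec.png

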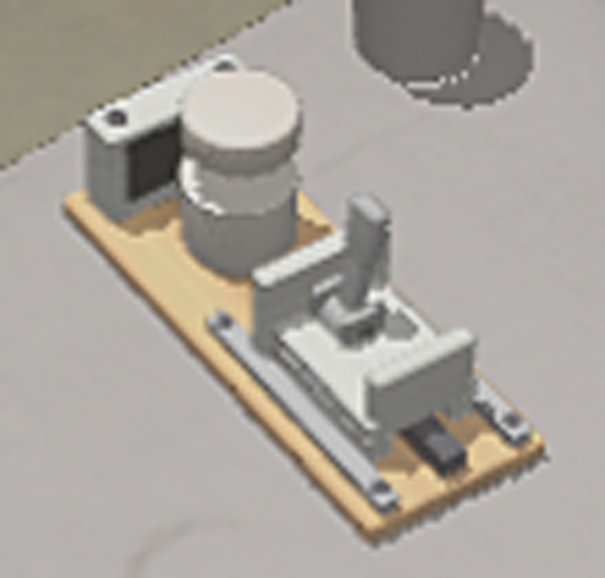

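The crop shows the jar with a white lid standing in the plywood clamp. Its lever is nearly upright and its jaw is drawn back. Next I'll fit the clamp pose from both views.

```bash
cat > fit.py <<'E'
from h import *
from scipy.optimize import least_squares
ct,cs=cam("top"),cam("scene")
T=lambda x,y:(385+(x-1.35)/3.7,85+(y-1.35)/3.7)
S=lambda x,y:(305+(x-2.2)/5.5,150+(y-2.2)/5.5)
bed=[(ct,T(77,532),(-.115,.045,.012)),(ct,T(266,546),(-.115,-.045,.012)),(ct,T(106,77),(.115,.045,.012)),
 (cs,S(65,205),(.115,.045,.012)),(cs,S(372,533),(-.115,.045,.012)),(cs,S(545,445),(-.115,-.045,.012))]
def w(p,P): c,s=np.cos(p[2]),np.sin(p[2]); return np.array([p[0]+c*P[0]-s*P[1],p[1]+s*P[0]+c*P[1],P[2]])
def res(p): return np.concatenate([proj(c,w(p,P))[0]-px for c,px,P in bed])
r=least_squares(res,[.5,-.2,0]); p=r.x
print("pose",p,"deg",np.degrees(p[2])); print(r.fun.reshape(-1,2).round(1))
def loc(X): c,s=np.cos(p[2]),np.sin(p[2]); d=X[:2]-p[:2]; return np.array([c*d[0]+s*d[1],-s*d[0]+c*d[1],X[2]])
for n,a,b in [("lug top rear L",(137,466),(372,395)),("lug rear top R",(246,470),(476,347)),
  ("jaw front top L",(134,292),(256,274)),("handle tip",(237,320),(368,205)),("lid",(233,150),(241,108)),("bed rear L",(77,532),(372,533)),("stop top front L",(128,83),(90,128))]:
    X,e=tri([(ct,T(*a)),(cs,S(*b))]); print(n,X.round(4),"clamp",loc(X).round(4),np.round(e,4))
np.save("pose.npy",p)
E
python3 fit.py
```

```text
pose [ 0.60038115 -0.20291489 -0.12912911] deg -7.398552748227108
[[-1.1  0.4]
 [-0.2  1.7]
 [-0.8 -1. ]
 [-0.5 -1.8]
 [ 0.2 -0.7]
 [ 1.4 -1.5]]
lug top rear L [ 0.5151 -0.1652  0.0551] clamp [-0.0894  0.0264  0.0551] [0.0026 0.0026]
lug rear top R [ 0.5114 -0.2164  0.0511] clamp [-0.0866 -0.0248  0.0511] [0.0007 0.0007]
jaw front top L [ 0.5917 -0.1697  0.0619] clamp [-0.0129  0.0319  0.0619] [0.0003 0.0003]
handle tip [ 0.5677 -0.2072  0.0941] clamp [-0.0318 -0.0084  0.0941] [0.0005 0.0005]
lid [ 0.65   -0.214   0.0856] clamp [ 0.0507 -0.0046  0.0856] [0.0011 0.0011]
bed rear L [ 0.4944 -0.1461  0.0056] clamp [-0.1125  0.0427  0.0056] [0.0005 0.0005]
stop top front L [ 0.6919 -0.1709  0.0704] clamp [0.0866 0.0436 0.0704] [0.0037 0.0037]
```

Run:
```python
from h import *
ct,cs=cam("top"),cam("scene")
print("box foot",onz(ct,(572,170),0), onz(ct,(566,95),0.2))
print("box top near corner tri",tri([(ct,(575,170)),(cs,(440,98))]))
print("mug rim",tri([(ct,(531,104)),(cs,(382,134))]))
st=status.get_state(); M=R.from_euler("xyz",st["ee_rot"]).as_matrix(); print(M.round(3), st["t"])
p=np.load("pose.npy"); print(np.degrees(np.arctan2(M[1,1],M[0,1])), np.degrees(p[2])+90)
crop(cv2.imread("pics/scene0.png"),320,0,560,180,3.3,"pics/box.png")
```

```text
box foot [ 0.59525406 -0.4640745   0.        ] [ 0.65042759 -0.37125668  0.2       ]
box top near corner tri (array([ 0.49448524, -0.30461091,  0.32388877]), [np.float64(0.0008145581586925066), np.float64(0.000814558158692631)])
mug rim (array([ 0.68873739, -0.3604217 ,  0.08747128]), [np.float64(0.003605644109640375), np.float64(0.003605644109640548)])
[[-0.001 -0.3    0.954]
 [ 0.001  0.954  0.3  ]
 [-1.     0.001 -0.   ]] 0.15
107.46086053271713 82.6014472517729
```

View pics/box.png

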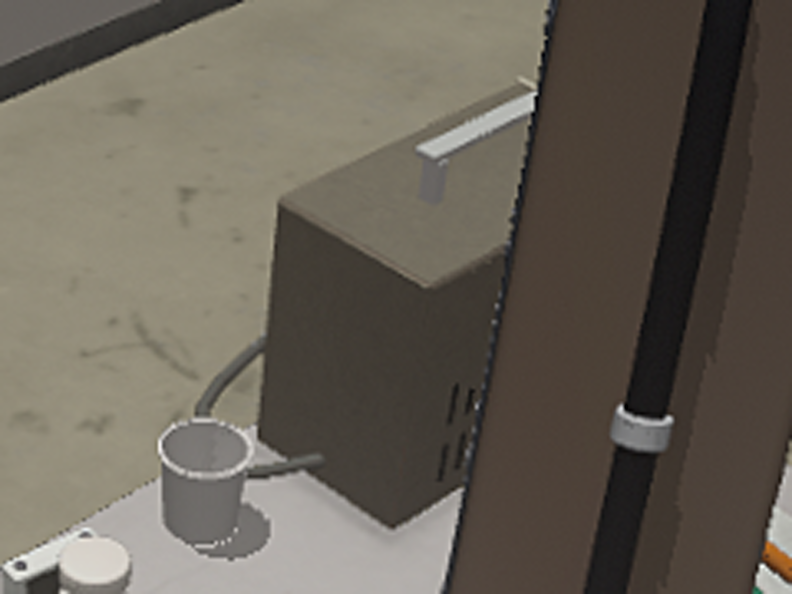

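Run:
```python
from h import *
ct,cs=cam("top"),cam("scene")
for n,px in (("near",(439,159.5)),("left",(398.2,132.4))):
    X=onz(cs,px,0); print(n,X)
    for z in (.1,.15,.2): print(z,proj(cs,[X[0],X[1],z]).round(0),proj(ct,[X[0],X[1],z]).round(0))
```

```text
near [ 0.60002365 -0.47754069  0.        ]
0.1 [[444. 128.]] [[604. 149.]]
0.15 [[447. 111.]] [[619. 139.]]
0.2 [[449.  94.]] [[635. 127.]]
left [ 0.74464891 -0.47588013  0.        ]
0.1 [[401. 101.]] [[590.  71.]]
0.15 [[403.  85.]] [[602.  57.]]
0.2 [[404.  68.]] [[616.  43.]]
```

>>> apply_moves(
  commands=[
    {"dx":15,"dy":25,"dz":0,"spin":-3,"hand":1},
    {"dx":28,"dy":46,"dz":0,"spin":-3,"hand":1},
    {"dx":30,"dy":48,"dz":0,"spin":-3,"hand":1},
    {"dx":30,"dy":48,"dz":0,"spin":-3,"hand":1},
    {"dx":30,"dy":48,"dz":0,"spin":-3,"hand":1},
  ],
  grip_force=20,
)

```text
t: 0.78
eef_pos: [0.3361, -0.4273, 0.4045]
ee_rot: [2.022, 1.571, 2.063]
force: [1.1, 0.9, 0.6]
width: 0.0435
```

>>> apply_moves(
  commands=[
    {"dx":30,"dy":48,"dz":0,"spin":-3,"hand":1},
    {"dx":30,"dy":48,"dz":0,"spin":-3,"hand":1},
    {"dx":30,"dy":48,"dz":0,"spin":-2,"hand":1},
    {"dx":30,"dy":48,"dz":0,"spin":-2,"hand":1},
    {"dx":20,"dy":35,"dz":0,"spin":0,"hand":1},
  ],
)

```text
t: 1.4
eef_pos: [0.4764, -0.1998, 0.4047]
ee_rot: [0.746, 1.571, 0.615]
force: [1.2, -0.5, 1.2]
width: 0.0007
```

Run:
```python
from h import *
for k in range(1):
    st=status.get_state(); im=viewer.grab_frame("wrist")[:,:,::-1]
    cv2.imwrite("pics/w1.png",im)
    np.savez("w1.npz",**{a:st[a] for a in("eef_pos","ee_rot")})
st2=status.get_state()
M=R.from_euler("xyz",st2["ee_rot"]).as_matrix(); print(st["eef_pos"],st2["eef_pos"],st2["t"],np.degrees(np.arctan2(M[1,1],M[0,1])),st2["force"])
```

```text
[ 0.47638204 -0.1998339   0.40465642] [ 0.47801815 -0.19769642  0.40460917] 1.45 82.56574346047834 [2.14431418 3.08451577 1.23142163]
```

View pics/w1.png

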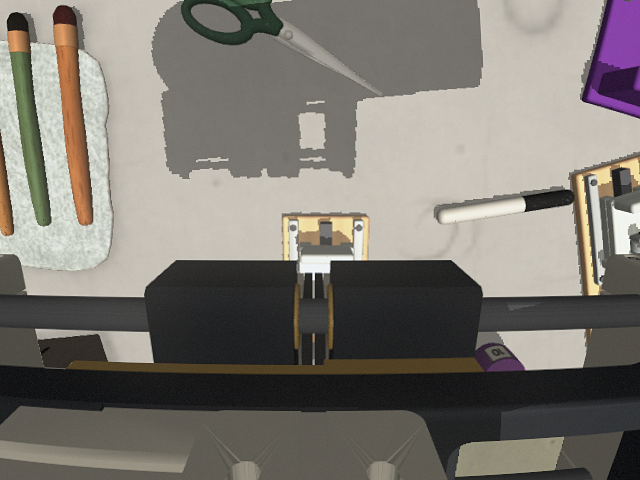

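Run:
```python
from h import *
st=dict(np.load("w1.npz")); c=cam("wrist",st); p=np.load("pose.npy")
def w(P,p=p): a,s=np.cos(p[2]),np.sin(p[2]); return np.array([p[0]+a*P[0]-s*P[1],p[1]+s*P[0]+a*P[1],P[2]])
for P in ((-.115,.045,.012),(-.115,-.045,.012),(-.0895,.025,.06),(-.0895,-.025,.06),(-.0895+.0545,0,.098)): print(P,w(P).round(4),proj(c,w(P)).round(1))
for px in ((283.5,214.5),(367,214.5)): print(onz(c,px,.012))
# targets
for x,y in ((-.119,0),(-.1,0),(-.055,0)): print(x,y,w((x,y,0)).round(4))
crop(cv2.imread("pics/w1.png"),260,190,400,290,5.5,"pics/w1c.png")
```

```text
(-0.115, 0.045, 0.012) [ 0.4921 -0.1435  0.012 ] [[370.3 217.7]]
(-0.115, -0.045, 0.012) [ 0.4805 -0.2327  0.012 ] [[281.7 217.8]]
(-0.0895, 0.025, 0.06) [ 0.5148 -0.1666  0.06  ] [[355.1 255.8]]
(-0.0895, -0.025, 0.06) [ 0.5084 -0.2162  0.06  ] [[300.  255.9]]
(-0.034999999999999996, 0, 0.098) [ 0.5657 -0.1984  0.098 ] [[328.7 330.5]]
[ 0.4774276  -0.23038227  0.012     ]
[ 0.48837442 -0.14646671  0.012     ]
-0.119 0 [ 0.4824 -0.1876  0.    ]
-0.1 0 [ 0.5012 -0.19    0.    ]
-0.055 0 [ 0.5458 -0.1958  0.    ]
```

View pics/w1c.png

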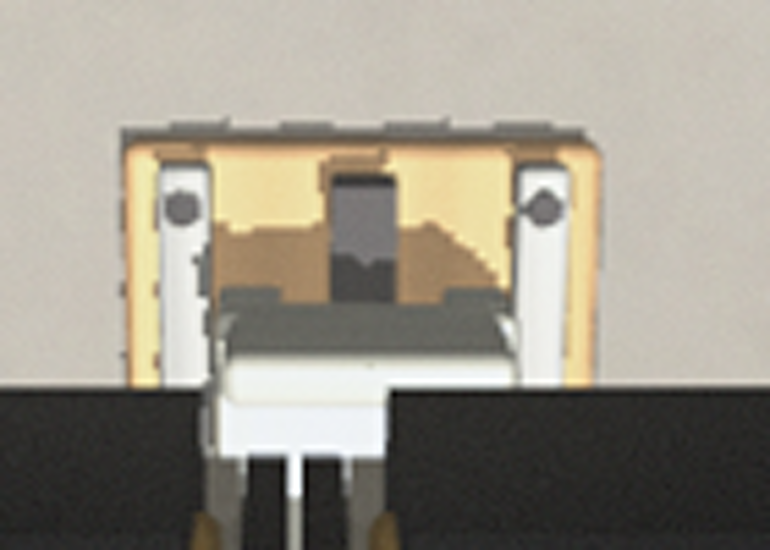

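>>> apply_moves(
  commands=[
    {"dx":2,"dy":5,"dz":-30,"spin":0,"hand":1},
    {"dx":2,"dy":5,"dz":-50,"spin":0,"hand":1},
    {"dx":0,"dy":0,"dz":-50,"spin":0,"hand":1},
    {"dx":0,"dy":0,"dz":-40,"spin":0,"hand":1},
    {"dx":0,"dy":0,"dz":-20,"spin":0,"hand":1},
  ],
)

```text
t: 2.08
eef_pos: [0.4786, -0.1918, 0.2123]
ee_rot: [-3.081, 1.567, 3.071]
force: [-0.0, -0.1, 0.2]
width: 0.0005
```

Run:
```python
from h import *
st=status.get_state();print(st["eef_pos"],st["force"],st["t"])
for n in("scene","top","wrist"): cv2.imwrite(f"pics/{n}2.png", viewer.grab_frame(n)[:,:,::-1])
a=cv2.resize(cv2.imread("pics/scene2.png")[140:260,300:430],None,fx=4,fy=4,interpolation=2)
b=cv2.resize(cv2.imread("pics/top2.png")[85:245,385:485],None,fx=2.7,fy=3,interpolation=2)
cv2.imwrite("pics/c2.png",np.hstack([a,b]))
st=status.get_state();print(st["eef_pos"],st["force"],st["t"])
```

```text
[ 0.47861179 -0.19184184  0.21230226] [-0.01571494 -0.12955786  0.19393732] 2.075
[ 0.47919938 -0.19192967  0.2138195 ] [ 0.09719653  0.49912558 -0.10988778] 2.225
```

View pics/c2.png

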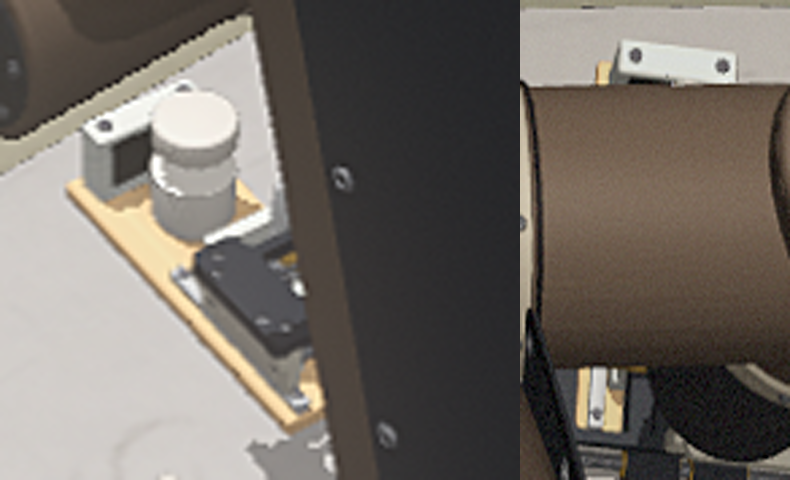

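View pics/wrist2.png

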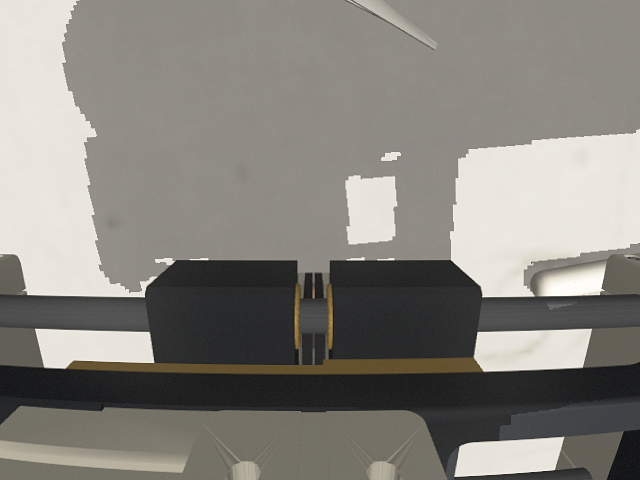

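>>> apply_moves(
  commands=[
    {"dx":7.5,"dy":1,"dz":0,"spin":0,"hand":1},
    {"dx":8,"dy":1,"dz":0,"spin":0,"hand":1},
    {"dx":8,"dy":-1,"dz":0,"spin":0,"hand":1},
    {"dx":6,"dy":-0.8,"dz":0,"spin":0,"hand":1},
    {"dx":6,"dy":-0.8,"dz":0,"spin":0,"hand":1},
  ],
)

```text
t: 2.85
eef_pos: [0.5151, -0.1925, 0.2146]
ee_rot: [3.087, 1.57, 2.956]
force: [-2.1, 1.0, 1.3]
width: 0.0004
```

>>> apply_moves(
  commands=[
    {"dx":4,"dy":-0.5,"dz":0,"spin":0,"hand":1},
    {"dx":4,"dy":-0.5,"dz":0,"spin":0,"hand":1},
    {"dx":4,"dy":-0.5,"dz":0,"spin":0,"hand":1},
    {"dx":3,"dy":-0.4,"dz":0,"spin":0,"hand":1},
    {"dx":2,"dy":-0.3,"dz":0,"spin":0,"hand":1},
  ],
)

```text
t: 3.48
eef_pos: [0.5321, -0.1948, 0.2146]
ee_rot: [-2.739, 1.571, -2.871]
force: [-2.9, -0.8, 1.6]
width: 0.0004
```

>>> apply_moves(
  commands=[
    {"dx":1.5,"dy":-0.2,"dz":0,"spin":0,"hand":1},
    {"dx":1.5,"dy":-0.2,"dz":0,"spin":0,"hand":1},
    {"dx":1.5,"dy":-0.2,"dz":0,"spin":0,"hand":1},
    {"dx":1.5,"dy":-0.2,"dz":0,"spin":0,"hand":1},
    {"dx":1.5,"dy":-0.2,"dz":0,"spin":0,"hand":1},
  ],
)

```text
t: 4.1
eef_pos: [0.5395, -0.1957, 0.2146]
ee_rot: [-2.986, 1.57, -3.117]
force: [-3.1, -0.4, 1.4]
width: 0.0005
```

>>> apply_moves(
  commands=[
    {"dx":1.5,"dy":-0.2,"dz":0,"spin":0,"hand":1},
    {"dx":1.2,"dy":-0.2,"dz":0,"spin":0,"hand":1},
    {"dx":1,"dy":-0.1,"dz":0,"spin":0,"hand":1},
    {"dx":1,"dy":-0.1,"dz":0,"spin":0,"hand":1},
    {"dx":1,"dy":-0.1,"dz":0,"spin":0,"hand":1},
  ],
)

```text
t: 4.72
eef_pos: [0.5443, -0.1964, 0.2146]
ee_rot: [-3.103, 1.568, 3.048]
force: [-10.7, 0.4, 7.2]
width: 0.0008
```

>>> apply_moves(
  commands=[
    {"dx":0.7,"dy":-0.1,"dz":0,"spin":0,"hand":1},
    {"dx":0.5,"dy":0,"dz":0,"spin":0,"hand":1},
    {"dx":0.3,"dy":0,"dz":0,"spin":0,"hand":1},
    {"dx":0,"dy":0,"dz":0,"spin":0,"hand":1},
    {"dx":0,"dy":0,"dz":0,"spin":0,"hand":1},
  ],
)

```text
t: 5.35
eef_pos: [0.5447, -0.1964, 0.2146]
ee_rot: [-3.109, 1.566, 3.042]
force: [-12.3, 1.1, 9.3]
width: 0.0007
```

Run:
```python
from h import *
st=status.get_state();print(st["eef_pos"],st["force"],st["t"])
for n in("scene",): cv2.imwrite(f"pics/{n}3.png", viewer.grab_frame(n)[:,:,::-1])
crop(cv2.imread("pics/scene3.png"),305,140,415,240,6,"pics/c3.png")
```

```text
[ 0.54474901 -0.19641498  0.21455537] [-12.31992357   1.05121439   9.27111608] 5.35
```

View pics/c3.png

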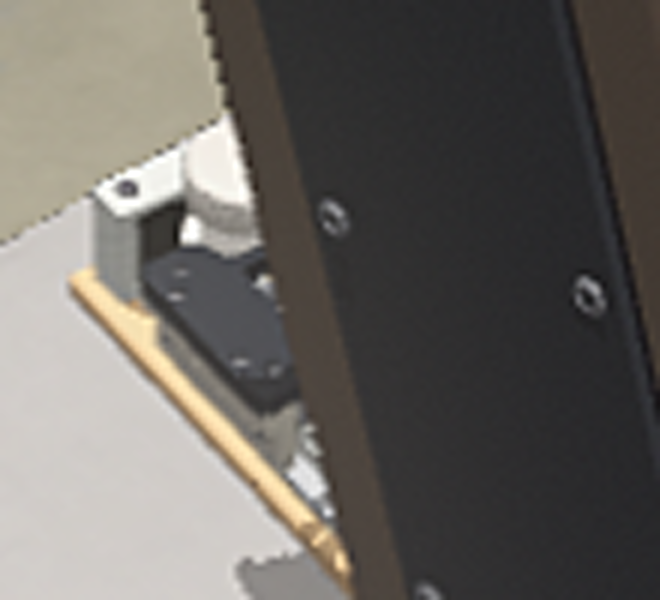

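>>> apply_moves(
  commands=[
    {"dx":-8,"dy":1,"dz":0,"spin":0,"hand":1},
    {"dx":-10,"dy":1.3,"dz":0,"spin":0,"hand":1},
    {"dx":0,"dy":0,"dz":40,"spin":0,"hand":1},
    {"dx":0,"dy":0,"dz":60,"spin":0,"hand":1},
    {"dx":0,"dy":0,"dz":60,"spin":0,"hand":1},
  ],
)

```text
t: 6.02
eef_pos: [0.5286, -0.1939, 0.3765]
ee_rot: [0.149, 1.57, 0.018]
force: [1.2, -0.2, -0.7]
width: 0.0004
```

>>> apply_moves(
  commands=[
    {"dx":40,"dy":-3,"dz":20,"spin":0,"hand":1},
    {"dx":50,"dy":-5,"dz":10,"spin":0,"hand":1},
    {"dx":50,"dy":-5,"dz":0,"spin":0,"hand":1},
    {"dx":20,"dy":-2,"dz":0,"spin":0,"hand":1},
    {"dx":0,"dy":0,"dz":0,"spin":0,"hand":1},
  ],
)

```text
t: 6.65
eef_pos: [0.6899, -0.2089, 0.4033]
ee_rot: [2.856, 1.57, 2.725]
force: [0.3, 0.0, -0.1]
width: 0.0003
```

Run:
```python
from h import *
st=status.get_state();print(st["eef_pos"],st["ee_rot"],st["force"],st["t"])
np.savez("w4.npz",**{a:st[a] for a in("eef_pos","ee_rot")})
for n in("wrist","scene"): cv2.imwrite(f"pics/{n}4.png", viewer.grab_frame(n)[:,:,::-1])
```

```text
[ 0.68993949 -0.20888126  0.40330743] [2.8562356  1.57035528 2.72504287] [ 0.27111353  0.02385037 -0.07330961] 6.65
```

View pics/wrist4.png

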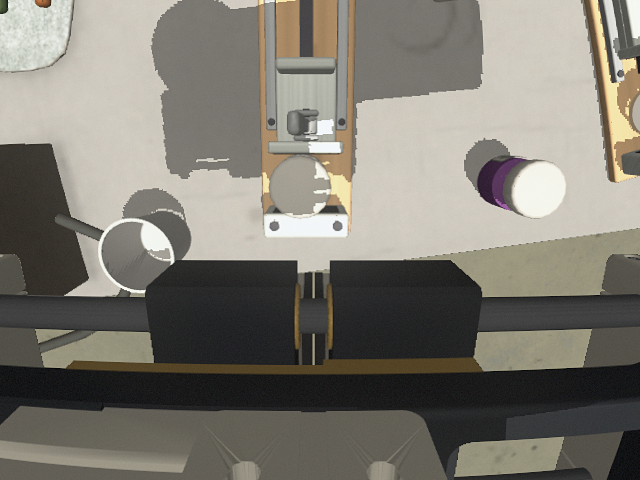

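View pics/scene4.png

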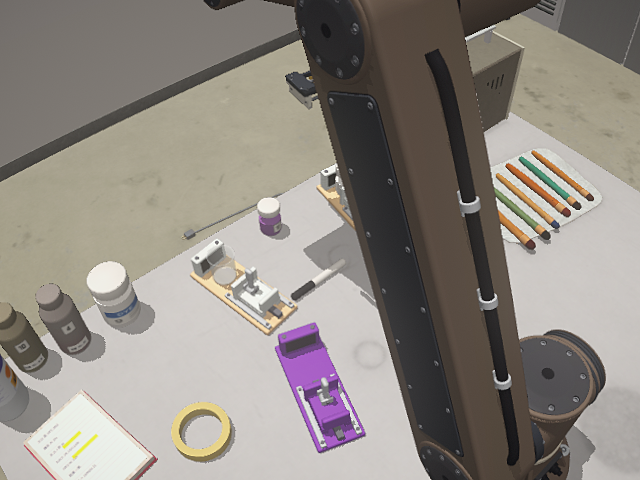

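Run:
```python
from h import *
st=dict(np.load("w4.npz")); c=cam("wrist",st); p=np.load("pose.npy")
def w(P,p=p): a,s=np.cos(p[2]),np.sin(p[2]); return np.array([p[0]+a*P[0]-s*P[1],p[1]+s*P[0]+a*P[1],P[2]])
lr=-.0465
th=.13
for n,P in dict(lugL=(lr,.025,.06),lugR=(lr,-.025,.06),frontL=(lr+.078,.032,.063),frontR=(lr+.078,-.032,.063),stopL=(.085,.045,.062),stopR=(.085,-.045,.062),lid=(.059,-.0046,.09),tip=(lr+.0545,-.062*np.sin(th),.036+.062*np.cos(th)),strip=(-.0,.0,.02)).items(): print(n,w(P).round(4),proj(c,w(P)).round(1))
crop(cv2.imread("pics/wrist4.png"),240,40,380,250,2.85,"pics/w4c.png")
```

```text
lugL [ 0.5575 -0.1721  0.06  ] [[337.2  54.6]]
lugR [ 0.551  -0.2217  0.06  ] [[275.2  54.8]]
frontL [ 0.6357 -0.1752  0.063 ] [[344.7 152.6]]
frontR [ 0.6275 -0.2387  0.063 ] [[268.4 152.7]]
stopL [ 0.6905 -0.1692  0.062 ] [[358.4 215.1]]
stopR [ 0.6789 -0.2585  0.062 ] [[255.4 215.2]]
lid [ 0.6583 -0.2151  0.09  ] [[300.3 189.3]]
tip [ 0.6073 -0.2119  0.0975] [[294.7 121.4]]
strip [ 0.6004 -0.2029  0.02  ] [[307.2 117. ]]
```

View pics/w4c.png

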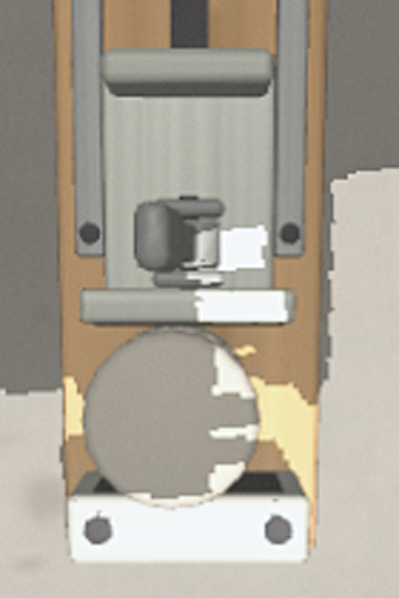

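>>> apply_moves(
  commands=[
    {"dx":-40,"dy":25,"dz":0,"spin":0,"hand":1},
    {"dx":-39,"dy":25,"dz":-20,"spin":0,"hand":1},
    {"dx":0,"dy":0,"dz":-50,"spin":0,"hand":1},
    {"dx":0,"dy":0,"dz":-50,"spin":0,"hand":1},
    {"dx":0,"dy":0,"dz":-25,"spin":0,"hand":1},
  ],
)

```text
t: 7.38
eef_pos: [0.6078, -0.159, 0.2581]
ee_rot: [3.001, 1.569, 2.87]
force: [-0.3, 0.0, 0.4]
width: 0.0005
```

```bash
cat > loc.py <<'E'
from h import *
p=np.load("pose.npy")
st=status.get_state();d=st["eef_pos"][:2]-p[:2];c,s=np.cos(p[2]),np.sin(p[2])
print("clamp xy mm",((c*d[0]+s*d[1])*1e3).round(1),((-s*d[0]+c*d[1])*1e3).round(1),"tip z",((st["eef_pos"][2]-.178)*1e3).round(1),"F",st["force"].round(1),st["t"])
E
python3 loc.py
python3 - <<'E'
from h import *
cv2.imwrite("pics/s5.png",viewer.grab_frame("scene")[:,:,::-1])
crop(cv2.imread("pics/s5.png"),260,100,430,260,4,"pics/s5c.png")
E
python3 loc.py
```

```text
clamp xy mm 1.7 44.5 tip z 80.1 F [-0.3  0.   0.4] 7.375
clamp xy mm 1.1 44.5 tip z 77.4 F [-1.8  1.1 -3.4] 7.425
```

View pics/s5c.png

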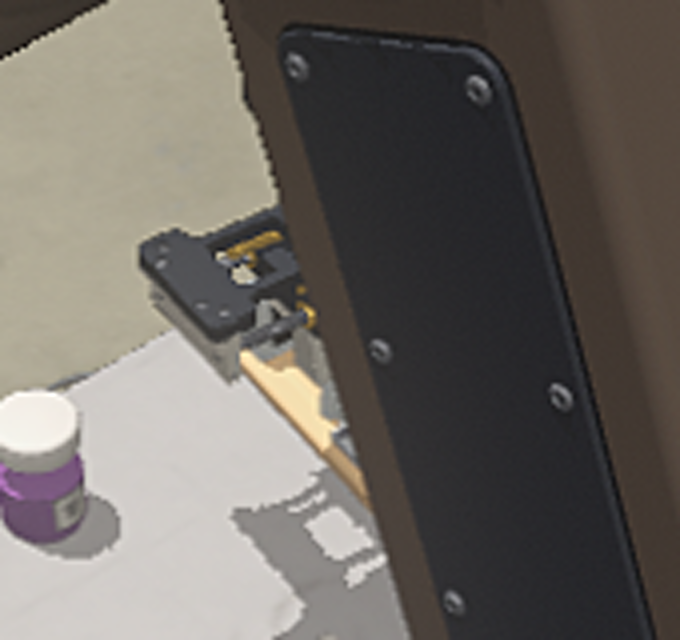

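>>> apply_moves(
  commands=[
    {"dx":3,"dy":-5,"dz":0,"spin":0,"hand":1},
    {"dx":-0.3,"dy":-6,"dz":0,"spin":0,"hand":1},
    {"dx":-0.5,"dy":-4,"dz":0,"spin":0,"hand":1},
    {"dx":-0.4,"dy":-3,"dz":0,"spin":0,"hand":1},
    {"dx":-0.4,"dy":-3,"dz":0,"spin":0,"hand":1},
  ],
)

```text
t: 8.05
eef_pos: [0.6111, -0.1805, 0.26]
ee_rot: [0.144, 1.57, 0.013]
force: [-0.3, 0.5, -0.5]
width: 0.0002
```

```bash
python3 loc.py
```

```text
clamp xy mm 7.7 23.6 tip z 82.0 F [-0.3  0.5 -0.5] 8.05
```

>>> apply_moves(
  commands=[
    {"dx":-2,"dy":-2.5,"dz":0,"spin":0,"hand":1},
    {"dx":-0.8,"dy":-2.5,"dz":0,"spin":0,"hand":1},
    {"dx":-0.3,"dy":-2.5,"dz":0,"spin":0,"hand":1},
    {"dx":-0.3,"dy":-2.5,"dz":0,"spin":0,"hand":1},
    {"dx":-0.3,"dy":-2.5,"dz":0,"spin":0,"hand":1},
  ],
)

```text
t: 8.68
eef_pos: [0.6074, -0.1927, 0.2596]
ee_rot: [1.765, 1.57, 1.633]
force: [0.3, 1.9, -1.0]
width: 0.0004
```

```bash
python3 loc.py
```

```text
clamp xy mm 5.7 11.1 tip z 81.6 F [ 0.3  1.9 -1. ] 8.675
```

>>> apply_moves(
  commands=[
    {"dx":-0.4,"dy":-2.8,"dz":0,"spin":0,"hand":1},
    {"dx":-0.4,"dy":-2.8,"dz":0,"spin":0,"hand":1},
    {"dx":-0.4,"dy":-2.8,"dz":0,"spin":0,"hand":1},
    {"dx":-0.4,"dy":-2.8,"dz":0,"spin":0,"hand":1},
    {"dx":-0.4,"dy":-2.8,"dz":-0.6,"spin":0,"hand":1},
  ],
)

```text
t: 9.3
eef_pos: [0.6054, -0.2069, 0.2591]
ee_rot: [0.156, 1.571, 0.024]
force: [0.2, 1.7, -1.5]
width: 0.0003
```

```bash
python3 loc.py
```

```text
clamp xy mm 5.5 -3.3 tip z 81.1 F [ 0.2  1.7 -1.5] 9.3
```

>>> apply_moves(
  commands=[
    {"dx":-0.3,"dy":-2.5,"dz":-0.5,"spin":0,"hand":1},
    {"dx":-0.3,"dy":-2.5,"dz":-0.8,"spin":0,"hand":1},
    {"dx":-0.3,"dy":-2.5,"dz":-1,"spin":0,"hand":1},
    {"dx":-0.3,"dy":-2.5,"dz":-1.2,"spin":0,"hand":1},
    {"dx":-0.3,"dy":-2.5,"dz":-1.4,"spin":0,"hand":1},
  ],
)

```text
t: 9.93
eef_pos: [0.6039, -0.2192, 0.2541]
ee_rot: [1.191, 1.571, 1.059]
force: [0.6, 3.1, 0.2]
width: 0.0009
```

```bash
python3 loc.py
```

```text
clamp xy mm 5.6 -15.7 tip z 76.1 F [0.6 3.1 0.2] 9.925
```

>>> apply_moves(
  commands=[
    {"dx":-0.2,"dy":-2,"dz":-1.2,"spin":0,"hand":1},
    {"dx":-0.2,"dy":-2,"dz":-1.4,"spin":0,"hand":1},
    {"dx":-0.2,"dy":-1.8,"dz":-1.6,"spin":0,"hand":1},
    {"dx":-0.2,"dy":-1.6,"dz":-1.8,"spin":0,"hand":1},
    {"dx":-0.2,"dy":-1.5,"dz":-2,"spin":0,"hand":1},
  ],
)

```text
t: 10.55
eef_pos: [0.6029, -0.2283, 0.2463]
ee_rot: [-1.135, 1.57, -1.267]
force: [-0.8, 1.6, 2.1]
width: 0.0005
```

```bash
python3 loc.py
```

```text
clamp xy mm 5.8 -24.9 tip z 68.3 F [-0.8  1.6  2.1] 10.55
```

>>> apply_moves(
  commands=[
    {"dx":-0.2,"dy":-1.6,"dz":-2,"spin":0,"hand":1},
    {"dx":-0.2,"dy":-1.5,"dz":-2,"spin":0,"hand":1},
    {"dx":-0.2,"dy":-1.4,"dz":-2.2,"spin":0,"hand":1},
    {"dx":-0.2,"dy":-1.2,"dz":-2.4,"spin":0,"hand":1},
    {"dx":-0.1,"dy":-1,"dz":-2.4,"spin":0,"hand":1},
  ],
)

```text
t: 11.18
eef_pos: [0.6021, -0.2351, 0.2351]
ee_rot: [-0.702, 1.57, -0.834]
force: [-0.8, -1.3, 4.5]
width: 0.0001
```

```bash
python3 loc.py
```

```text
clamp xy mm 5.8 -31.7 tip z 57.1 F [-0.8 -1.3  4.5] 11.175
```

>>> apply_moves(
  commands=[
    {"dx":-0.2,"dy":-1.2,"dz":-2,"spin":0,"hand":1},
    {"dx":-0.2,"dy":-1.2,"dz":-2,"spin":0,"hand":1},
    {"dx":-0.1,"dy":-1,"dz":-2,"spin":0,"hand":1},
    {"dx":-0.1,"dy":-0.8,"dz":-1.5,"spin":0,"hand":1},
    {"dx":0,"dy":0,"dz":-1.5,"spin":0,"hand":1},
  ],
)

```text
t: 11.8
eef_pos: [0.6019, -0.2388, 0.2267]
ee_rot: [-0.042, 1.57, -0.173]
force: [-2.4, 5.0, 12.5]
width: 0.0006
```

```bash
python3 loc.py
```

```text
clamp xy mm 6.1 -35.4 tip z 48.7 F [-2.4  5.  12.5] 11.8
```

>>> apply_moves(
  commands=[
    {"dx":0,"dy":0,"dz":-1,"spin":0,"hand":1},
    {"dx":0,"dy":0,"dz":-0.7,"spin":0,"hand":1},
    {"dx":0,"dy":0,"dz":-0.7,"spin":0,"hand":1},
    {"dx":0,"dy":0,"dz":0,"spin":0,"hand":1},
    {"dx":0,"dy":0,"dz":0,"spin":0,"hand":1},
  ],
)

```text
t: 12.42
eef_pos: [0.6019, -0.2388, 0.2263]
ee_rot: [-0.208, 1.568, -0.339]
force: [-4.7, 6.7, 19.5]
width: 0.0002
```

```bash
python3 loc.py
```

```text
clamp xy mm 6.1 -35.4 tip z 48.3 F [-4.7  6.7 19.5] 12.425
```

>>> apply_moves(
  commands=[
    {"dx":0,"dy":0,"dz":20,"spin":0,"hand":1},
    {"dx":0,"dy":0,"dz":60,"spin":0,"hand":1},
    {"dx":0,"dy":0,"dz":60,"spin":0,"hand":1},
    {"dx":28,"dy":10,"dz":35,"spin":0,"hand":1},
    {"dx":60,"dy":20,"dz":0,"spin":0,"hand":1},
  ],
)

```text
t: 13.05
eef_pos: [0.6886, -0.2103, 0.4045]
ee_rot: [-0.047, 1.563, -0.181]
force: [1.2, -0.8, 0.5]
width: 0.0002
```

Run:
```python
from h import *
st=status.get_state();print(st["eef_pos"],st["force"],st["t"])
np.savez("w6.npz",**{a:st[a] for a in("eef_pos","ee_rot")})
for n in("wrist","scene"): cv2.imwrite(f"pics/{n}6.png", viewer.grab_frame(n)[:,:,::-1])
crop(cv2.imread("pics/wrist6.png"),220,40,380,250,2.85,"pics/w6c.png")
c=cam("wrist",st);p=np.load("pose.npy")
def w(P,p=p): a,s=np.cos(p[2]),np.sin(p[2]); return np.array([p[0]+a*P[0]-s*P[1],p[1]+s*P[0]+a*P[1],P[2]])
lr=-.0455
for n,P in dict(lugL=(lr,.025,.06),lugR=(lr,-.025,.06),frontL=(lr+.078,.032,.063),stopL=(.085,.045,.062),lid=(.059,-.0046,.09)).items(): print(n,proj(c,w(P)).round(1))
for th in(1,1.2,1.4): print(th,proj(c,w((lr+.0545,-.062*np.sin(th),.036+.062*np.cos(th)))).round(1))
```

```text
[ 0.6885861  -0.21027467  0.40446851] [ 1.15166427 -0.82101681  0.49048075] 13.05
lugL [[339.  54.]]
lugR [[277.   54.3]]
frontL [[346.6 151.9]]
stopL [[360.3 213.1]]
lid [[302.4 187.6]]
1 [[243.9 123.3]]
1.2 [[239.6 123.9]]
1.4 [[238.5 124.5]]
```

View pics/w6c.png

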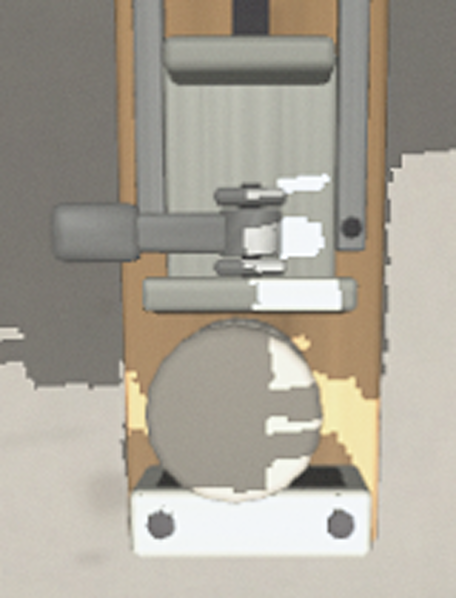

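View pics/scene6.png

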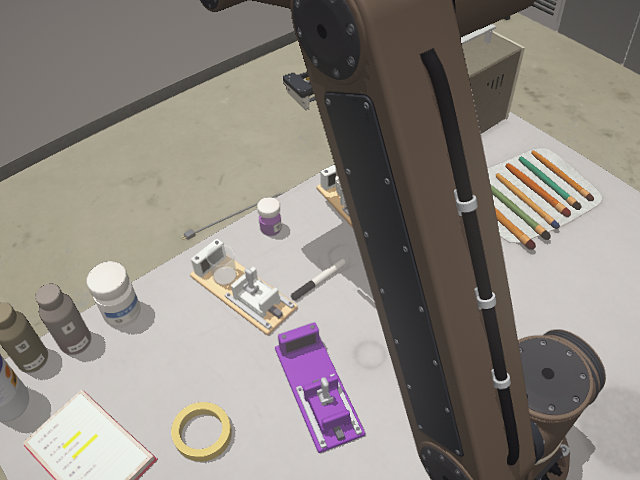

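>>> apply_moves(
  commands=[
    {"dx":0,"dy":0,"dz":0,"spin":0,"hand":1},
    {"dx":0,"dy":0,"dz":0,"spin":0,"hand":1},
    {"dx":0,"dy":0,"dz":0,"spin":0,"hand":1},
    {"dx":0,"dy":0,"dz":0,"spin":0,"hand":1},
    {"dx":0,"dy":0,"dz":0,"spin":0,"hand":1},
  ],
)

```text
t: 13.78
eef_pos: [0.6885, -0.2094, 0.3991]
ee_rot: [0.112, 1.57, -0.02]
force: [0.4, 0.6, 0.0]
width: 0.0003
```

Run:
```python
from h import *
st=status.get_state();print(st["eef_pos"],st["ee_rot"],st["force"],st["t"])
np.savez("w7.npz",**{a:st[a] for a in("eef_pos","ee_rot")})
cv2.imwrite("pics/wrist7.png", viewer.grab_frame("wrist")[:,:,::-1])
A=cv2.imread("pics/wrist4.png");B=cv2.imread("pics/wrist7.png")
cv2.imwrite("pics/cmp.png",np.hstack([cv2.resize(I[40:245,240:375],None,fx=2.9,fy=2.9,interpolation=2) for I in(A,B)]))
```

```text
[ 0.68845297 -0.2093846   0.39908316] [ 0.11205547  1.57041762 -0.01976485] [0.35623899 0.56492783 0.015603  ] 13.775
```

View pics/cmp.png

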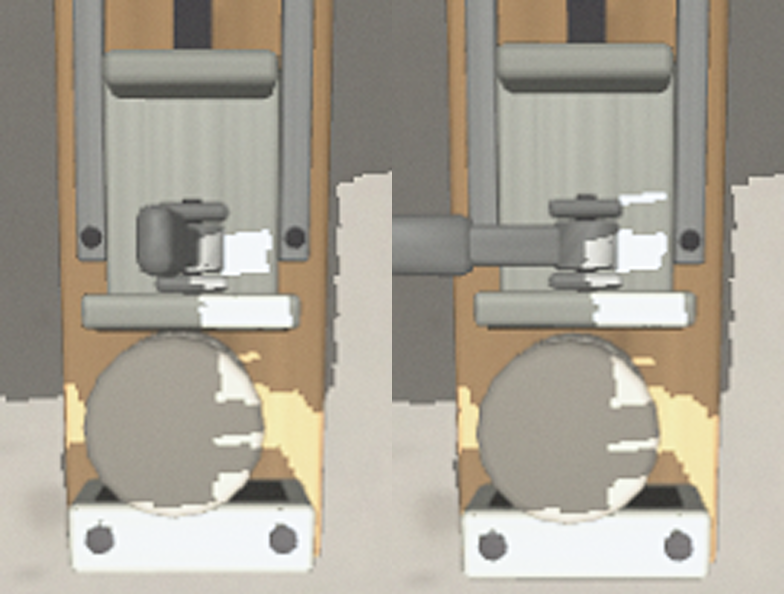

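```bash
cat > meas.py <<'E'
from h import *
p=np.load("pose.npy");a,s=np.cos(p[2]),np.sin(p[2])
def loc(X): d=X[:2]-p[:2]; return np.array([a*d[0]+s*d[1],-s*d[0]+a*d[1]])*1e3
pts={"w4":{"lugrear":((190,52),.06),"plateback":((190,295),.063),"platefront":((190,328),.063),"screwL":((100,539),.062),"screwR":((283,539),.062),"stripscrew":((92,237),.02),"stripscrewR":((295,237),.02),"lid":((174,424),.09),"pin":((190,204),.045)},
"w7":{"lugrear":((585-392,44),.06),"plateback":((583-392,292),.063),"platefront":((583-392,328),.063),"screwL":((493-392,545),.062),"screwR":((679-392,545),.062),"stripscrewR":((690-392,240),.02),"lid":((568-392,430),.09),"pin":((193,201),.045)}}
for k,v in pts.items():
    c=cam("wrist",dict(np.load(k+".npz")))
    for n,((x,y),z) in v.items(): print(k,n,loc(onz(c,(240+(x-.95)/2.9,40+(y-.95)/2.9),z)).round(1))
E
python3 meas.py
```

```text
w4 lugrear [-44.2  -0.8]
w4 plateback [22.3 -1.1]
w4 platefront [31.7 -1.1]
w4 screwL [ 94.3 -28.8]
w4 screwR [94.4 26.6]
w4 stripscrew [  3.8 -33.5]
w4 stripscrewR [ 3.9 32. ]
w4 lid [56.3 -5.1]
w4 pin [-4.3 -1.3]
w7 lugrear [-46.5  -0.5]
w7 plateback [20.4 -1.4]
w7 platefront [30.4 -1.5]
w7 screwL [ 94.  -28.8]
w7 screwR [94.1 26.9]
w7 stripscrewR [ 4. 32.]
w7 lid [56.2 -5.1]
w7 pin [-6. -1.]
```

```bash
cat >> meas.py <<'E'
print()
for k,xs,ys in (("w4",90,(500,503,506)),("w7",480-392,(506,509,512))):
    c=cam("wrist",dict(np.load(k+".npz")))
    for y in ys: print(k,y,loc(onz(c,(240+(xs-.95)/2.9,40+(y-.95)/2.9),.062)).round(1))
A=cv2.imread("pics/wrist4.png");B=cv2.imread("pics/wrist7.png")
cv2.imwrite("pics/cmp2.png",np.hstack([cv2.resize(I[135:245,255:360],None,fx=3.75,fy=5.4,interpolation=2) for I in(A,B)]))
E
python3 meas.py | tail -6
```

```text
w4 500 [ 82.3 -31.5]
w4 503 [ 83.2 -31.5]
w4 506 [ 84.1 -31.6]
w7 506 [ 82.1 -32.4]
w7 509 [ 83.  -32.4]
w7 512 [ 83.9 -32.4]
```

View pics/cmp2.png

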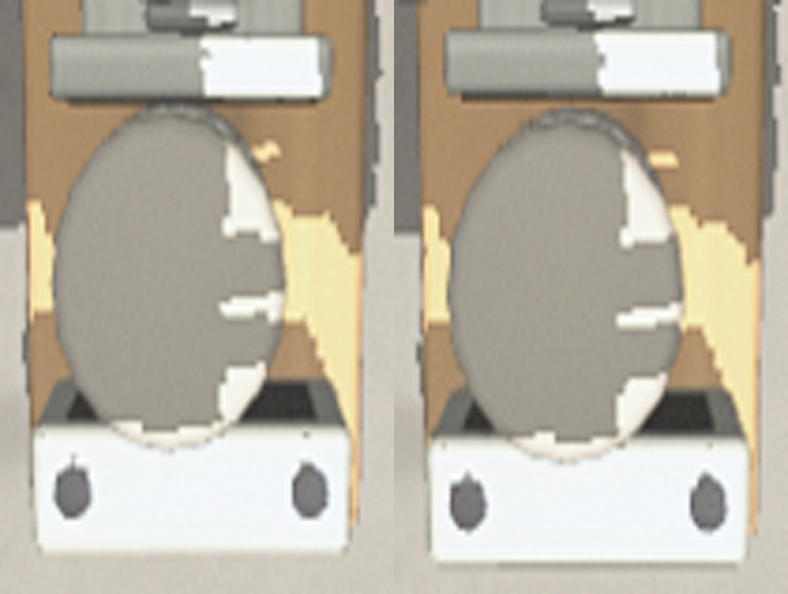

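Run:
```python
from h import *
st=status.get_state(); print(st["t"],st["force"].round(1))
print(arm.job_done())
```

```text
13.825 [-0.2  0.7  0.2]
the job is handed in; nothing more can be done
None
```

I pushed the jar clamp's jaw forward until the jar was snug against the fixed stop, flipped the cam lever down, and handed the job in at 13.8 s. No verdict came back. My last pictures put the jaw, lever and jar within the limits.

- **Jaw push:** I pushed with closed fingers on the lug. The resistance stayed at about 3 N, then rose to about 12 N after roughly 43 mm, as expected when the jar meets the stop. I then backed the fingers off.
- **Lever:** I pushed the handle over towards the clamp's -y side. At the end it stopped moving: about 20 N upward at a fingertip height of 48 mm, against about 49 mm predicted for the end stop. In the wrist picture the lever tip sits where a fully down lever (1.4 rad) should be.
- **Jar:** It is upright and did not shift between the pictures before and after the lever flip. It stands about 103 mm ahead of the lug and about 5 mm off the middle.
- **Disagreement:** The jaw appears to have crept back 1–2 mm during the lever flip. I put its travel at about 0.043–0.044 m, still above the 0.041 m limit, with measuring errors of 1–2 mm. I did not push it again.
- **Everything else:** The beaker clamp and the purple look-alike look untouched in the scene picture. The arm was clear of everything at the end, with force readings near zero.

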